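# Clear the food tester, stand its tools up and raise its screen

## Robot

A 6-joint arm with a two-finger parallel gripper is mounted at the origin on the work surface. World frame = base frame: x ahead of the robot, y to its left, z up, the work surface at z = 0. Lengths are in m, angles in rad, forces in N, time in s.
With the tool pointing down it reaches from about 0.35 to 0.85 m from the base axis. Payload 8.1 kg.
Tool frame: the origin (TCP) lies at the centre of the arm's flange, where the gripper is bolted on; the fingertips stand 186 mm ahead of it and the grasp point (between the pads) lies 167 mm ahead of it (robot.grasp_offset is the distance from the TCP to the grasp point, in m); z points along the fingers, y is the line along which they close (so a half turn about z gives the same grasp; the last joint's range is limited). The gripper opens to 93 mm and grips with 3 to 60 N. Pads are 15 mm wide; open, the fingers measure 128 mm over their backs; the gripper's body (75 mm by 188 mm) begins 65 mm behind the grasp point.
Start: joints at [1.135, 0.13, 1.488, -0, 1.523, -0.085], TCP at [0.206, 0.563, 0.405] pointing down, gripper open.
Joint ranges: [-2.96, 2.96], [-0.89, 2.26], [0.02, 2.5], [-1.34, 4.48], [0, 2.73], [-2.66, 2.66]. Speed limits (rad/s): [2.39, 2.39, 2.79, 3.14, 3.14, 3.14].

## Interface

Orientations are given as a rotation vector (axis times angle).
In Python, from plant import robot gives the robot as it stands.
- The arm moves only by the tool drive_tool, never from a script. Its argument "moves" is one flat list of numbers, 7 for each row, row after row: the finger opening in mm, from 0 to 93, then the shift along the tool's x, y, z in mm, then the turn, a rotation vector about the tool's x, y, z in degrees. A call has 1 to 8 rows; each row shifts and turns the commanded pose from where the row before left it, along the tool's axes as they then stand; what a row does not reach is not made up. A row lasts 1/10 s, in which the tool goes at most 50 mm and 8.59 degrees, less where a joint would pass 70% of its speed; a pose out of reach is approached as far as the arm can. A call is refused whole if a number of a shift passes 50 or a number of a turn 8.59, either way. A call with a gripper value outside its range is refused whole. The fingers move at their own pace and stop on an object; "grip_force" is the grip in N (left out, the last holds). Time passes only in rows, so rows that do not move let the fingers close. It gives the time, the measured TCP pose, the force, the opening and the grip force at its end, in the units of the state.
- robot.read_state(): the state, without advancing time (a new reading comes with each control period).
- robot.read_camera(name): name is "side" or "top"; returns a dict with "color" (420x560x3 uint8, red, green, blue), "depth" (420x560 float32, m along the optical axis (not along the pixel's ray), 0 where there is no reading), "mtx" (3x3 intrinsics, pixels), "R" (3x3) and "t" (3): a world point X has camera coordinates R X + t. Camera axes: x right, y down, z forward; pixel columns grow to the right and rows downward; lengths in m; the calibration is good to about 2 mm. A picture is of the moment at which its call begins.
- robot.close_job(): hands the job in; it is judged then, once.
The state is a dict: "t": time; "q": joint angles; "dq": joint speeds; "joint_torque": joint torques, N m; "tool_pos": TCP position; "orientation": TCP orientation; "force": force on the tool from outside, world axes, zero at the start; "wrist_torque": the same for the moment, N m; "opening": finger opening in m; "gripper_force": force on a finger pad.
Only numpy, scipy, OpenCV 4.12 (cv2) and the standard library are available. Lean on these libraries where they do the work, as an engineer would, in place of code of your own. Each camera call takes 0.05 s, during which the arm holds its last target. There are 200 camera calls.

## Task

Get the food tester in the store room ready for use: its temperature probe and its sample scoop are lying on the closed lid. First stand both upright, handles up, in their holder cups on the bench, with the thin probe in the narrow cup and the scoop in the wide cup; only then raise the lid by its front tab to about 60 degrees from closed, so that it stays there with the screen readable. Leave the two food jars behind the cups where they are.

Things in the scene. Friction and masses are not known exactly. Their poses are not given: they have to be found in the camera images.
- tester: food tester: a grey plastic case fixed to the bench, 230 (x) x 280 (y) x 58 mm high, with a flat white lid 14 mm thick on top of the same outline (lid's upper face 72 mm above the bench when closed). Origin: centre of the underside; x points from its front (robot side) to the hinge at the back; z up
- lid (a joint): angle of the tester's lid in rad: 0 closed, growing as the front edge is raised, up to 1.9 (about 60 degrees is 1.05). The hinge is stiff: the lid stays where it is left. Lifting at the tab takes about 6 N
- lid_tab (a point): the place to grip on the black tab that sticks out 43 mm from the middle of the lid's front edge: the point lies on the tab's mid-line 30 mm out from the lid's edge, 260 mm from the hinge. The tab is 18 mm wide (along the hinge direction) and 12 mm thick; with the lid closed the point is 65 mm above the bench. Its x axis runs along the lid from tab to hinge
- lid_hinge (a point): middle of the lid's hinge line, at the back upper edge of the case, 58 mm above the bench; y axis along the hinge
- probe: temperature probe: grey plastic handle 100 x 24 x 26 mm with a small display, and a round steel stem 10 mm in diameter, 95 mm long; 195 mm in all. Lies on the closed lid, handle to the robot. Origin: under the joint of handle and stem, at the level of the handle's underside; x axis points along it from handle to stem tip; the centre line is 13 mm above the underside. About 0.12 kg
- probe_grip (a point): middle of the probe's handle, on its centre line, 145 mm from the stem's tip
- probe_tip (a point): end of the probe's stem, on its centre line
- scoop: sample scoop: grey plastic handle 100 x 24 x 26 mm and a steel trough 44 mm wide, 24 mm high, 70 mm long, open at the front and top; 190 mm in all. Lies on the closed lid, handle to the robot. Origin: under the front end of the handle; x axis from handle to scoop mouth; the centre line is 13 mm above the underside. About 0.14 kg
- scoop_grip (a point): middle of the scoop's handle, on its centre line, 140 mm from the scoop's mouth
- scoop_tip (a point): front end of the scoop blade, on its centre line
- wide_cup: wide holder cup for the scoop: plain metal cylinder fixed to the bench, 72 mm outside diameter, 66 mm inside, 105 mm high, floor 5 mm thick. Origin: centre of the underside, z up
- wide_cup_mouth (a point): centre of the wide cup's mouth, level with the rim
- narrow_cup: narrow holder cup for the probe: plain metal cylinder fixed to the bench, 44 mm outside diameter, 38 mm inside, 90 mm high, floor 5 mm thick. Origin: centre of the underside, z up. The scoop does not fit in it
- narrow_cup_mouth (a point): centre of the narrow cup's mouth, level with the rim
- jar_a: bystander: food jar, 72 mm diameter, 95 mm high, behind the left cup; origin at the centre of its underside
- jar_b: bystander: food jar, 66 mm diameter, 85 mm high, behind the right cup; origin at the centre of its underside
There are look-alikes about, which are no part of the job. Leave any red look-alike of the wide_cup alone. What is shaped like the probe but orange or red is not meant.

How it is judged:
By the outcome, as a careful person would: the job done as asked, in the order asked, and still so for the second after the job is handed in, with the robot touching nothing.
It also fails if it takes over 72 s, if anything falls off the work surface, if the arm or the gripper's body presses on something with over 40 N, if the wrist force passes 120 N, or if a joint passes its speed limit or range.

## Working session

There is one attempt and no reset: what is moved stays moved. The work goes in short steps, Python scripts to look and compute and a tool call to move; the robot and the scene stay as the last step left them, time stands still between calls to the robot, and variables do not carry over. Pictures are saved under pics/ and viewed, at most 10 in all, crops included, and the job is handed in when it is done.

Besides the shell and the picture viewer there is one more tool, called after ">>>" as name(argument=value, ...) on one line, values as JSON. drive_tool: Moves the arm, as the interface text tells. Its arguments: {"type":"object","properties":{"moves":{"type":"array","items":{"type":"number"}},"grip_force":{"type":"number"}},"required":["moves"]}

```bash
ls; mkdir -p pics; python3 - <<'E'
from plant import robot
import cv2,numpy as np
for n in("top","side"):
    c=robot.read_camera(n); cv2.imwrite(f"pics/{n}0.png",c["color"][:,:,::-1]); np.savez(f"{n}0.npz",**c)
    print(n,c["mtx"].round(1).tolist(),(-c["R"].T@c["t"]).round(3),c["R"].round(2).tolist())
s=robot.read_state();print(s["t"],s["tool_pos"],s["orientation"],s["force"],s["opening"],robot.grasp_offset)
E
```

```text
pics
top [[400.8, 0.0, 273.8], [0.0, 400.8, 209.9], [0.0, 0.0, 1.0]] [0.271 0.018 1.157] [[-0.0, -1.0, 0.01], [-0.98, 0.0, -0.19], [0.19, -0.01, -0.98]]
side [[515.6, 0.0, 268.5], [0.0, 515.6, 214.1], [0.0, 0.0, 1.0]] [ 0.03  -0.677  1.023] [[0.84, -0.55, -0.01], [-0.41, -0.62, -0.66], [0.36, 0.56, -0.75]]
0.1 [0.20607507 0.56327376 0.40377998] [-5.48122243e-01 -3.09300239e+00  2.56744272e-03] [ 0.10747535  0.42090031 -0.03735442] 0.09337827674993476 0.1673
```

View pics/top0.png

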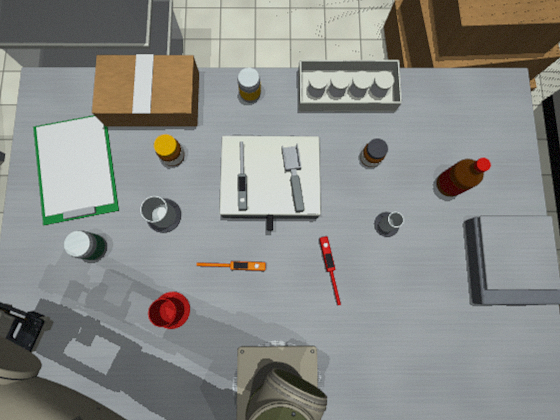

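View pics/side0.png

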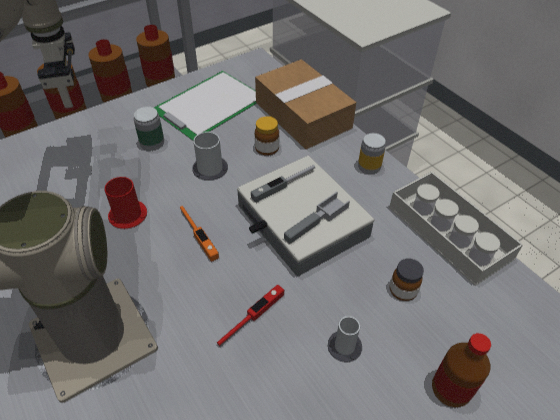

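The top view shows the tester at cols 220–320, rows 136–217, with the tab at (269,222). The probe lies at (241,143)–(242,209) and the scoop at (290,147)–(298,211). The wide cup is at (155,210), the narrow cup at (393,219), and the orange, red and red-cup items are look-alikes. The side view agrees.

```bash
cat > h.py <<'E'
import numpy as np, cv2
def cloud(c):
    h,w=c["depth"].shape; v,u=np.mgrid[:h,:w]; K=c["mtx"]; d=c["depth"]
    P=np.stack([(u-K[0,2])/K[0,0]*d,(v-K[1,2])/K[1,1]*d,d],-1)
    X=(P-c["t"])@c["R"]; X[d==0]=np.nan; return X
def ray(c,u,v,z):
    o=-c["R"].T@c["t"]; K=c["mtx"]; d=c["R"].T@np.array([(u-K[0,2])/K[0,0],(v-K[1,2])/K[1,1],1]); return o+d*(z-o[2])/d[2]
def proj(c,X):
    p=c["mtx"]@(c["R"]@np.asarray(X,float)+c["t"]); return p[:2]/p[2]
def circ(P):
    A=np.c_[2*P[:,:2],np.ones(len(P))]; s=np.linalg.lstsq(A,(P[:,:2]**2).sum(1),rcond=None)[0]
    return s[:2],np.sqrt(s[2]+s[0]**2+s[1]**2)
E
python3 - <<'E'
from h import *
for n,boxes in (("top",dict(lid=(215,130,325,230),probe=(232,138,250,213),scoop=(278,140,308,215),wide=(135,190,185,235),narrow=(372,205,410,240),jarw=(150,130,190,170),jarn=(360,135,390,170))),("side",dict(lid=(235,155,375,270),probe=(248,160,318,201),scoop=(280,192,352,242),wide=(190,128,226,180),narrow=(330,312,365,360)))):
    c=dict(np.load(n+"0.npz")); X=cloud(c)
    print(n,"bench z",np.nanmedian(X[270:300,200:300,2] if n=="top" else X[240:270,150:180,2]))
    for k,(a,b,e,f) in boxes.items():
        Q=X[b:f,a:e].reshape(-1,3); col=c["color"][b:f,a:e].reshape(-1,3).astype(int)
        if k=="lid":
            m=(abs(Q[:,2]-.072)<.008)&(col.min(1)>150); r=cv2.minAreaRect(Q[m][:,:2].astype(np.float32)); print(k,r,np.median(Q[m][:,2]))
            m=(Q[:,2]>.055)&(Q[:,2]<.08)&(col.max(1)<60)&(Q[:,0]<cv2.boxPoints(r)[:,0].min()+.0)
            if m.any(): print(" tab",m.sum(),Q[m].min(0),Q[m].max(0),Q[m].mean(0))
        elif k in("probe","scoop"):
            for lab,m in(("handle",Q[:,2]>.090),("all",Q[:,2]>.0775)):
                m&=Q[:,2]<.12
                if m.sum()>5: print(k,lab,m.sum(),cv2.minAreaRect(Q[m][:,:2].astype(np.float32)),Q[m].mean(0).round(4),np.percentile(Q[m][:,2],95))
        else:
            z=np.nanpercentile(Q[:,2],97); m=abs(Q[:,2]-z)<.006; print(k,"rim z",z,circ(Q[m]),m.sum())
E
```

```text
top bench z -7.377606234369903e-05
lid ((0.5820794105529785, 0.020290076732635498), (0.2792941927909851, 0.23268482089042664), 89.5775375366211) 0.07188428189385794
 tab 90 [0.42363254 0.01438448 0.06615705] [0.46336525 0.02819138 0.075236  ] [0.44348037 0.02128975 0.0707292 ]
probe handle 347 ((0.5726945400238037, 0.09915241599082947), (0.19308216869831085, 0.023561935871839523), 2.889841079711914) [0.5347 0.097  0.0972] 0.10168863635863608
probe all 442 ((0.5708852410316467, 0.10187803953886032), (0.2016472965478897, 0.0418192520737648), 0.34990960359573364) [0.5483 0.0971 0.0949] 0.10126841998030364
scoop handle 428 ((0.5654340982437134, -0.04706449806690216), (0.1886734515428543, 0.04438822343945503), 8.20667552947998) [ 0.5427 -0.0499  0.0966] 0.10029636744829884
scoop all 525 ((0.5662229061126709, -0.04058852791786194), (0.19166363775730133, 0.05205041170120239), 5.4234700202941895) [ 0.5516 -0.0485  0.094 ] 0.10011509210098868
wide rim z 0.10405317560633973 (array([0.4758168 , 0.33176103]), np.float64(0.03419904591230708)) 120
narrow rim z 0.08847315421988024 (array([ 0.448386
[... 726 characters left out ...]
39 ((0.5728959441184998, 0.09036139398813248), (0.19760265946388245, 0.02545185014605522), 1.3818492889404297) [0.5442 0.0877 0.091 ] 0.09899638722014266
scoop handle 494 ((0.5648712515830994, -0.05277576297521591), (0.19381731748580933, 0.04642735421657562), 7.911105632781982) [ 0.5456 -0.0568  0.0952] 0.09913002483128178
scoop all 777 ((0.5641932487487793, -0.04662535339593887), (0.1938810795545578, 0.058050379157066345), 7.374398231506348) [ 0.5551 -0.0566  0.0913] 0.09855008988262695
wide rim z 0.10208347300912297 (array([0.47512004, 0.32581869]), np.float64(0.03410424217967515)) 152
narrow rim z 0.0886953312822641 (array([ 0.44723065, -0.32503437]), np.float64(0.020342026392903244)) 132
```

```bash
cat >> h.py <<'E'
from scipy.spatial.transform import Rotation as Ro
from scipy.linalg import logm,expm
G=.1673
def pose(g,tz,ty):
    tz=np.array(tz,float);tz/=np.linalg.norm(tz); ty=np.array(ty,float); ty-=tz*(ty@tz); ty/=np.linalg.norm(ty)
    T=np.eye(4);T[:3,:3]=np.c_[np.cross(ty,tz),ty,tz];T[:3,3]=np.array(g)-G*tz;return T
def cur(s):
    T=np.eye(4);T[:3,:3]=Ro.from_rotvec(s["orientation"]).as_matrix();T[:3,3]=s["tool_pos"];return T
def plan(A,B,label="",n=None):
    "screw A->B: one row to repeat n times"
    D=np.linalg.inv(A)@B; L=np.real(logm(D)); 
    for N in range(n or 1,200):
        E=np.real(expm(L/N)); v=E[:3,3]*1e3; w=np.degrees(Ro.from_matrix(E[:3,:3]).as_rotvec())
        if n or (np.linalg.norm(v)<45 and np.linalg.norm(w)<8): break
    M=A@np.real(expm(L*.5)); print(label,"N",N,"row",v.round(1),w.round(2),"mid grasp",(M[:3,3]+G*M[:3,2]).round(3)); return B
E
cat > est.py <<'E'
from h import *
for n in("top","side"):
    c=dict(np.load(n+"0.npz")); X=cloud(c)
    for k,y in(("probe",.093),("scoop",-.05)):
        m=(X[...,2]>.092)&(X[...,2]<.106)&(abs(X[...,0]-.57)<.13)&(abs(X[...,1]-y)<.045)
        P=X[m]; xmin=np.percentile(P[:,0],1); H=P[P[:,0]<xmin+.092]
        f=np.polyfit(H[:,0],H[:,1],1); xc=xmin+.049
        print(n,k,"front x",xmin,"centre",xc,np.polyval(f,xc),"yaw deg",np.degrees(np.arctan(f[0])),"max x",P[:,0].max())
E
python3 est.py; python3 - <<'E'
from h import *
from plant import robot
A=cur(robot.read_state())
for yaw,x,y in((0,.525,.093),):
    c,s=np.cos(.785),np.sin(.785)
    B=pose([x,y,.20],[c,0,-s],[0,1,0]); plan(A,B,"to pre probe")
    print(A[:3,:3].round(2))
E
```

```text
top probe front x 0.4776314162702765 centre 0.5266314162702765 0.09687373374061607 yaw deg 2.657144750430264 max x 0.6692868102079476
top scoop front x 0.4740120682584801 centre 0.5230120682584801 -0.052401585763784356 yaw deg 7.529329492734852 max x 0.6615738050796601
side probe front x 0.47564781786233706 centre 0.524647817862337 0.08885568302690319 yaw deg 1.094078806058997 max x 0.5838741011852397
side scoop front x 0.47221271934869247 centre 0.5212127193486925 -0.06025834122305963 yaw deg 7.992433648866803 max x 0.6588582455460034
to pre probe N 12 row [-20.7 -35.8  14.7] [-0.67 -3.71 -1.58] mid grasp [0.342 0.315 0.179]
[[-0.94  0.34 -0.  ]
 [ 0.34  0.94 -0.  ]
 [ 0.   -0.   -1.  ]]
```

>>> drive_tool(moves=[93,-20,-36,10,-0.7,-3.7,-1.6,93,-20,-36,10,-0.7,-3.7,-1.6,93,-20,-36,10,-0.7,-3.7,-1.6,93,-20,-36,10,-0.7,-3.7,-1.6,93,-20,-36,10,-0.7,-3.7,-1.6,93,-20,-36,10,-0.7,-3.7,-1.6,93,-20,-36,12,-0.7,-3.7,-1.6,93,-20,-36,12,-0.7,-3.7,-1.6], grip_force=25)

```text
t: 0.9
tool_pos: [0.3039, 0.2426, 0.3514]
orientation: [0.156, 2.61, 0.007]
force: [0.1, -0.4, -0.3]
opening: 0.0934
gripper_force: 0.0
```

```bash
cat > pp.py <<'E'
from h import *
from plant import robot
st=robot.read_state();A=cur(st)
print("t",st["t"],"q",np.round(st["q"],2),"grasp",(A[:3,3]+G*A[:3,2]).round(4),"tz",A[:3,2].round(3),"ty",A[:3,1].round(3),"F",np.round(st["force"],1),"op",round(st["opening"],4),"gf",st["gripper_force"])
def tilt(yaw,p=45):
    a=np.radians(yaw);b=np.radians(p);return [np.cos(a)*np.cos(b),np.sin(a)*np.cos(b),-np.sin(b)],[-np.sin(a),np.cos(a),0]
E
python3 - <<'E'
from pp import *
z,y=tilt(2)
B=plan(A,pose([.5256,.093,.16],z,y),"pre"); plan(B,pose([.5256,.093,.092],z,y),"down")
E
```

```text
t 0.9 q [ 0.71 -0.67  2.3  -0.39  1.15 -0.64] grasp [0.3879 0.2383 0.2068] tz [ 0.502 -0.025 -0.864] ty [0.11  0.993 0.035] F [ 0.1 -0.4 -0.3] op 0.0934 gf 0.0
pre N 5 row [ -9.8 -30.1  24.4] [-0.7  -2.94 -1.56] mid grasp [0.453 0.164 0.178]
down N 2 row [24.  0. 24.] [ 0. -0. -0.] mid grasp [0.526 0.093 0.126]
```

>>> drive_tool(moves=[93,-10,-30,24,-0.7,-3,-1.6,93,-10,-30,24,-0.7,-3,-1.6,93,-10,-30,24,-0.7,-3,-1.6,93,-10,-30,24,-0.7,-3,-1.6,93,-10,-30,24,-0.7,-3,-1.6,93,0,0,0,0,0,0,93,0,0,0,0,0,0])

```text
t: 1.6
tool_pos: [0.4121, 0.0915, 0.2829]
orientation: [-0.035, 2.361, 0.013]
force: [-0.6, 0.6, 0.2]
opening: 0.093
gripper_force: 0.0
```

```bash
python3 - <<'E'
from pp import *
z,y=tilt(2)
B=plan(A,pose([.5256,.093,.12],z,y),"pre"); plan(B,pose([.5256,.093,.092],z,y),"down")
plan(A,pose([.5256,.093,.092],z,y),"all")
E
```

```text
t 1.6 q [ 0.13 -0.71  2.5  -0.13  0.58 -1.39] grasp [0.5298 0.0949 0.1641] tz [ 0.703  0.02  -0.711] ty [-0.03   1.    -0.001] F [-0.6  0.6  0.2] op 0.093 gf 0.0
pre N 1 row [34.8 -2.5 28.3] [-0.26 -0.28 -0.17] mid grasp [0.528 0.094 0.142]
down N 1 row [19.8 -0.  19.8] [ 0. -0. -0.] mid grasp [0.526 0.093 0.106]
all N 2 row [27.3 -1.2 24.1] [-0.13 -0.14 -0.09] mid grasp [0.528 0.094 0.128]
```

>>> drive_tool(moves=[93,14,-1,12,0,0,0,93,14,-1,12,0,0,0,93,14,-1,12,0,0,0,93,13,0,12,0,0,0,93,0,0,0,0,0,0])

```text
t: 2.1
tool_pos: [0.424, 0.097, 0.215]
orientation: [-0.042, 2.376, 0.01]
force: [-0.2, 0.9, -0.0]
opening: 0.0928
gripper_force: 0.0
```

```bash
python3 - <<'E'
from pp import *
z,y=tilt(2)
plan(A,pose([.5256,.093,.092],z,y),"all")
c=robot.read_camera("side");cv2.imwrite("pics/s1.png",cv2.resize(c["color"][130:290,210:400,::-1],None,fx=4,fy=3.7))
E
```

```text
t 2.1 q [ 0.14 -0.49  2.5  -0.21  0.38 -1.3 ] grasp [0.5398 0.1002 0.0943] tz [ 0.692  0.019 -0.721] ty [-0.033  0.999 -0.005] F [-0.2  0.9 -0. ] op 0.0928 gf 0.0
all N 1 row [15.4 -7.5 -8.3] [-0.27 -1.17  0.13] mid grasp [0.533 0.097 0.093]
```

View pics/s1.png

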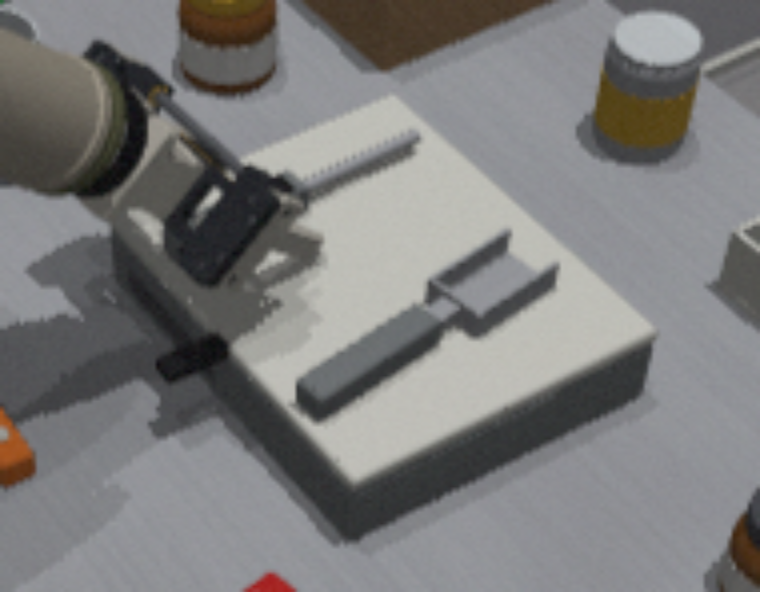

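>>> drive_tool(moves=[93,0,-5,1,0,0,0,50,0,0,0,0,0,0,20,0,0,0,0,0,0,10,0,0,0,0,0,0,10,0,0,0,0,0,0,10,0,0,0,0,0,0,10,0,0,0,0,0,0,10,0,0,0,0,0,0], grip_force=30)

```text
t: 2.95
tool_pos: [0.4265, 0.0906, 0.216]
orientation: [-0.039, 2.373, 0.009]
force: [0.4, -1.1, -0.3]
opening: 0.0416
gripper_force: 0.0
```

```bash
python3 - <<'E'
from pp import *
D=pose([.448,-.322,.30],*tilt(-35))
print(A[:3,:3].round(3))
E
```

```text
t 2.95 q [ 0.12 -0.49  2.5  -0.18  0.37 -1.34] grasp [0.5427 0.0935 0.0957] tz [ 0.695  0.017 -0.719] ty [-0.03   1.    -0.005] F [ 0.4 -1.1 -0.3] op 0.0416 gf 0.0
[[-0.719 -0.03   0.695]
 [-0.025  1.     0.017]
 [-0.695 -0.005 -0.719]]
```

>>> drive_tool(moves=[41,4,0,3,0,0,0,41,0,0,0,0,0,0,10,0,0,0,0,0,0,10,0,0,0,0,0,0,10,0,0,0,0,0,0,10,0,0,0,0,0,0,10,0,0,0,0,0,0])

```text
t: 3.65
tool_pos: [0.4271, 0.091, 0.2117]
orientation: [-0.039, 2.373, 0.008]
force: [1.2, 0.3, 3.1]
opening: 0.0238
gripper_force: 32.3
```

```bash
python3 - <<'E'
from pp import *
E
```

```text
t 3.65 q [ 0.12 -0.47  2.5  -0.19  0.36 -1.33] grasp [0.5434 0.0939 0.0915] tz [ 0.695  0.017 -0.719] ty [-0.03   1.    -0.005] F [1.2 0.3 3.1] op 0.0238 gf 32.299571623443626
```

>>> drive_tool(moves=[10,-10,0,-10,0,0,0,10,-20,0,-20,0,0,0,10,-40,0,-22,0,0,0,10,-42,0,-22,0,0,0,10,-42,0,-22,0,0,0,10,-20,0,-15,0,0,0,10,0,0,0,0,0,0])

```text
t: 4.35
tool_pos: [0.4758, 0.0934, 0.4161]
orientation: [-0.038, 2.369, 0.009]
force: [0.3, 0.1, -1.2]
opening: 0.0241
gripper_force: 30.0
```

```bash
cat >> pp.py <<'E'
def relg(Tg,yaw):
    "Tool rotation in the object frame, object lying level at yaw"
    return Ro.from_euler("z",yaw,degrees=True).as_matrix().T@Tg
def final(g,h,Rrel):
    "object x down, tool horizontal part along heading h (deg)"
    a=np.radians(h);hx=np.array([np.cos(a),np.sin(a),0]);ox=np.array([0,0,-1.]);oz=-hx
    R=np.c_[ox,np.cross(oz,ox),oz]@Rrel;T=np.eye(4);T[:3,:3]=R;T[:3,3]=np.array(g)-G*R[:,2];return T
RP=relg(Ro.from_rotvec([-0.039,2.373,.008]).as_matrix(),2)
E
python3 - <<'E'
from pp import *
F=final([.448,-.322,.30],20,RP)
M=F.copy();M[:3,:3]=F[:3,:3]@Ro.from_euler("z",-180,degrees=True).as_matrix()
plan(A,M,"to side");print(F.round(3))
E
```

```text
t 4.35 q [ 0.11 -0.58  2.17 -0.09  0.78 -1.45] grasp [0.5926 0.0964 0.2963] tz [ 0.698  0.017 -0.716] ty [-0.03   1.    -0.005] F [ 0.3  0.1 -1.2] op 0.0241 gf 29.988972544670105
to side N 11 row [ 14.1 -38.9 -14.2] [-1.23 -0.15 -1.16] mid grasp [ 0.503 -0.107  0.299]
[[ 0.653  0.347  0.673  0.335]
 [ 0.238 -0.938  0.253 -0.364]
 [ 0.719 -0.004 -0.695  0.416]
 [ 0.     0.     0.     1.   ]]
```

>>> drive_tool(moves=[10,14,-39,-14,-1.2,-0.1,-1.2,10,14,-39,-14,-1.2,-0.1,-1.2,10,14,-39,-14,-1.2,-0.1,-1.2,10,14,-39,-14,-1.2,-0.1,-1.2,10,14,-39,-14,-1.2,-0.1,-1.2,10,14,-39,-14,-1.2,-0.1,-1.2,10,14,-39,-14,-1.2,-0.2,-1.2,10,14,-39,-14,-1.2,-0.2,-1.2])

```text
t: 5.15
tool_pos: [0.3827, -0.1793, 0.4407]
orientation: [-0.225, 2.407, 0.092]
force: [0.7, 1.2, -1.7]
opening: 0.0237
gripper_force: 30.0
```

>>> drive_tool(moves=[10,14,-39,-14,-1.2,-0.2,-1.2,10,14,-39,-14,-1.2,-0.2,-1.2,10,14,-39,-14,-1.2,-0.2,-1.2,10,0,0,0,0,0,4,10,0,0,0,0,0,8])

```text
t: 5.65
tool_pos: [0.3925, -0.233, 0.485]
orientation: [0.05, 2.487, 0.187]
force: [-0.4, 0.2, -1.8]
opening: 0.0236
gripper_force: 30.0
```

```bash
python3 - <<'E'
from pp import *
F=final([.448,-.322,.30],20,RP)
print((A[:3,:3].T@F[:3,:3]).round(3)); D=A[:3,:3].T@F[:3,:3]; print("z-angle left",np.degrees(np.arctan2(D[1,0],D[0,0])))
E
```

```text
t 5.65 q [-0.88 -0.52  1.98  0.59  1.36 -2.44] grasp [ 0.4935 -0.2126  0.3532] tz [ 0.604  0.122 -0.788] ty [-0.009  0.989  0.146] F [-0.4  0.2 -1.8] op 0.0236 gf 29.982748925685883
[[-0.931 -0.35  -0.1  ]
 [ 0.335 -0.931  0.142]
 [-0.143  0.099  0.985]]
z-angle left 160.215631169663
```

>>> drive_tool(moves=[10,0,0,0,0,0,8,10,0,0,0,0,0,8,10,0,0,0,0,0,8,10,0,0,0,0,0,8,10,0,0,0,0,0,8,10,0,0,0,0,0,8,10,0,0,0,0,0,8,10,0,0,0,0,0,8])

```text
t: 6.45
tool_pos: [0.3924, -0.2322, 0.4844]
orientation: [1.423, 2.175, 0.63]
force: [-0.4, 0.1, -1.8]
opening: 0.0241
gripper_force: 30.0
```

>>> drive_tool(moves=[10,0,0,0,0,0,8,10,0,0,0,0,0,8,10,0,0,0,0,0,8,10,0,0,0,0,0,8,10,0,0,0,0,0,8,10,0,0,0,0,0,8,10,0,0,0,0,0,8,10,0,0,0,0,0,8])

```text
t: 7.25
tool_pos: [0.3924, -0.2322, 0.4844]
orientation: [2.575, 1.189, 0.951]
force: [0.6, -0.7, -1.1]
opening: 0.0237
gripper_force: 30.0
```

```bash
python3 - <<'E'
from pp import *
for h in(0,20):
    F=final([.448,-.322,.29],h,RP); plan(A,F,str(h))
E
```

```text
t 7.25 q [-0.88 -0.52  1.99  0.59  1.36 -0.21] grasp [ 0.4934 -0.2117  0.3526] tz [ 0.604  0.123 -0.788] ty [ 0.633 -0.674  0.38 ] F [ 0.6 -0.7 -1.1] op 0.0237 gf 29.98441457748413
0 N 6 row [-22.5   6.1   1.1] [-1.62  0.88  7.74] mid grasp [ 0.48  -0.274  0.328]
20 N 5 row [-31.   11.8  -0.1] [0.64 1.92 6.32] mid grasp [ 0.475 -0.272  0.328]
```

>>> drive_tool(moves=[10,-31,12,0,0.6,1.9,6.3,10,-31,12,0,0.6,1.9,6.3,10,-31,12,0,0.6,1.9,6.3,10,-31,12,0,0.6,1.9,6.3,10,-31,12,0,0.6,1.9,6.3,10,0,0,0,0,0,0,10,0,0,0,0,0,0])

```text
t: 7.95
tool_pos: [0.3371, -0.3658, 0.4078]
orientation: [-2.729, -0.495, -1.16]
force: [0.6, -0.6, -1.3]
opening: 0.0241
gripper_force: 30.0
```

```bash
python3 - <<'E'
from pp import *
F=final([.448,-.322,.29],20,RP); plan(A,F,"left")
for n in("top","side"):
    c=robot.read_camera(n); np.savez(n+"1.npz",**c)
    cv2.imwrite(f"pics/{n}1.png",c["color"][:,:,::-1])
a=cv2.imread("pics/top1.png")[140:300,300:460];b=cv2.imread("pics/side1.png")[190:370,270:450]
cv2.imwrite("pics/j1.png",np.hstack([cv2.resize(a,(400,400)),cv2.resize(b,(400,400))]))
E
```

```text
t 7.95 q [-1.22 -0.22  1.93  0.81  1.47 -0.11] grasp [ 0.4501 -0.3241  0.2916] tz [ 0.675  0.249 -0.694] ty [ 0.35  -0.937  0.004] F [ 0.6 -0.6 -1.3] op 0.0241 gf 29.989591240882874
left N 1 row [-1.9 -2.1  0.3] [ 0.22 -0.04  0.45] mid grasp [ 0.449 -0.323  0.291]
```

View pics/j1.png

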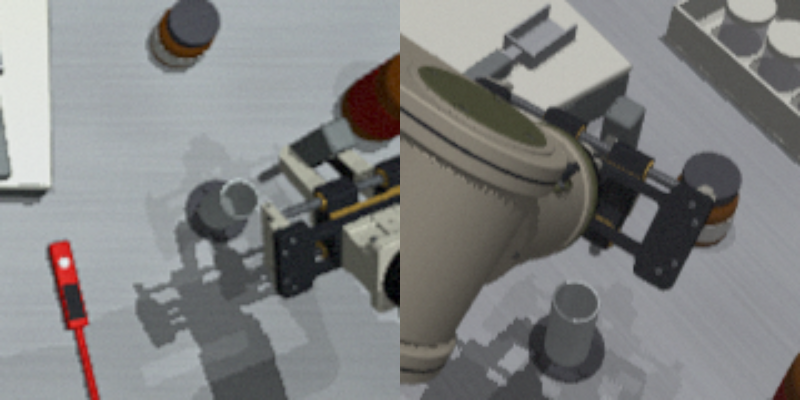

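The probe hangs upright from the gripper, stem end at about (403,213) in the full top view, above the narrow cup mouth (395,219). Check the tip by rays.

```bash
python3 - <<'E'
from h import *
c=dict(np.load("top1.npz")); X=cloud(c)
m=(X[...,2]>.14)&(X[...,2]<.265); m[:, :395]=0; m[:,432:]=0; m[:195]=0;m[220:]=0
for v,u in np.argwhere(m): 
    pass
P=X[m]; uv=np.argwhere(m)
for z in np.arange(.14,.26,.015):
    k=abs(P[:,2]-z)<.0075
    if k.any(): print(z.round(3),k.sum(),P[k].mean(0).round(4),uv[k].mean(0)[::-1].round(1))
print("proj exp tip",proj(c,[.450,-.324,.165]),"cup",proj(c,[.448,-.319,.09]))
a=cv2.imread("pics/top1.png")[190:230,380:440];cv2.imwrite("pics/j2.png",cv2.resize(a,(780,520)))
E
```

```text
0.17 9 [ 0.4558 -0.3162  0.1718] [403.9 210.6]
0.185 9 [ 0.4556 -0.3164  0.1862] [405.9 209.6]
0.2 9 [ 0.4561 -0.3162  0.2009] [407.8 208.2]
0.215 9 [ 0.4553 -0.316   0.2148] [409.7 207.4]
0.23 4 [ 0.4564 -0.3145  0.227 ] [410.8 206. ]
proj exp tip [406.26416334 213.29621509] cup [395.27362063 218.959418  ]
```

View pics/j2.png

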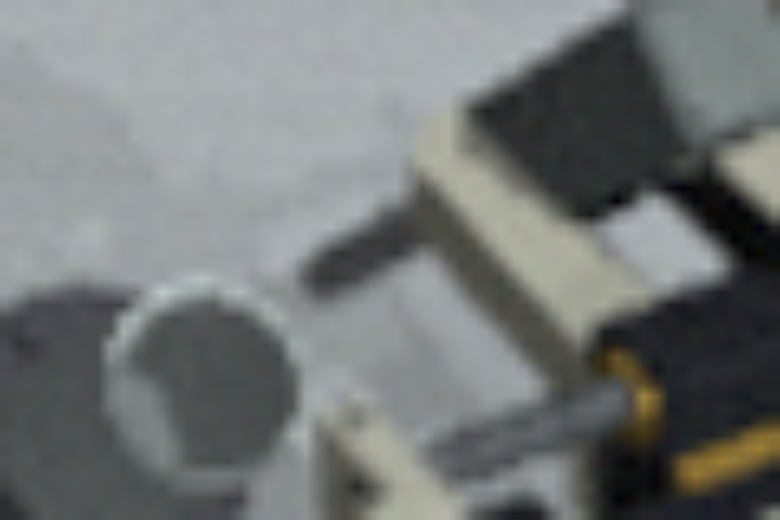

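Stem is vertical at about (0.457,-0.317), while the cup is centred at (0.448,-0.319). That calls for a shift of −9 mm in x.

```bash
python3 - <<'E'
from pp import *
g=A[:3,3]+G*A[:3,2]
F=final([g[0]-.009,g[1]-.001,g[2]],20,RP); B=plan(A,F,"shift")
F2=F.copy();F2[2,3]=F[2,3]-.152; plan(F,F2,"down")
E
```

```text
t 8.05 q [-1.21 -0.22  1.92  0.81  1.47 -0.11] grasp [ 0.4511 -0.3241  0.2943] tz [ 0.676  0.247 -0.694] ty [ 0.352 -0.936  0.009] F [ 0.8 -0.2 -1.9] op 0.024 gf 29.989591240882874
shift N 1 row [-5.9 -1.2 -6.3] [ 0.34 -0.06  0.74] mid grasp [ 0.447 -0.325  0.294]
down N 4 row [-27.3   0.2  26.4] [-0.  0.  0.] mid grasp [ 0.442 -0.325  0.218]
```

>>> drive_tool(moves=[10,-6,-1,-6,0.3,0,0.7,10,0,0,0,0,0,0,10,-18,0,17.5,0,0,0,10,-18,0,17.5,0,0,0,10,-18,0,17.5,0,0,0,10,-18,0,17.5,0,0,0,10,0,0,0,0,0,0])

```text
t: 8.75
tool_pos: [0.3293, -0.3663, 0.3071]
orientation: [-2.723, -0.482, -1.153]
force: [0.2, 0.7, -1.4]
opening: 0.024
gripper_force: 30.0
```

```bash
python3 - <<'E'
from pp import *
c=robot.read_camera("top");X=cloud(c)
m=(X[...,2]>.097)&(X[...,2]<.16)
P=X[m]; k=(np.hypot(P[:,0]-.448,P[:,1]+.319)<.03)
print(k.sum(),P[k].mean(0),P[k].min(0),P[k].max(0))
F=final([.442,-.325,.138],20,RP);plan(A,F,"rest")
E
```

```text
t 8.75 q [-1.23 -0.11  2.03  0.83  1.35 -0.26] grasp [ 0.4419 -0.3237  0.1909] tz [ 0.673  0.255 -0.695] ty [ 0.347 -0.938 -0.008] F [ 0.2  0.7 -1.4] op 0.024 gf 29.98908430337906
11 [ 0.4474831  -0.31380548  0.11159908] [ 0.44413734 -0.31644394  0.09832089] [ 0.45192172 -0.31250404  0.12387803]
rest N 2 row [-19.1   0.6  18.2] [-0.07 -0.01 -0.09] mid grasp [ 0.442 -0.324  0.164]
```

>>> drive_tool(moves=[10,-13,0,12,0,0,0,10,-13,0,12,0,0,0,10,-8,0,8,0,0,0,10,-4,0,4,0,0,0,10,-2,0,2,0,0,0,10,-1.5,0,1.5,0,0,0,10,0,0,0,0,0,0])

```text
t: 9.5
tool_pos: [0.3294, -0.3679, 0.253]
orientation: [-2.726, -0.485, -1.158]
force: [-0.4, 0.2, -1.4]
opening: 0.0239
gripper_force: 30.0
```

>>> drive_tool(moves=[10,-1.5,0,1.5,0,0,0,10,-1.5,0,1.5,0,0,0,10,0,0,0,0,0,0])

```text
t: 9.8
tool_pos: [0.3293, -0.3677, 0.2485]
orientation: [-2.726, -0.485, -1.158]
force: [0.6, -0.0, -0.5]
opening: 0.024
gripper_force: 30.0
```

>>> drive_tool(moves=[10,-1.5,0,1.5,0,0,0,10,0,0,0,0,0,0])

```text
t: 10.0
tool_pos: [0.3297, -0.3681, 0.2477]
orientation: [-2.725, -0.486, -1.16]
force: [-2.2, 1.7, 7.2]
opening: 0.0237
gripper_force: 30.0
```

>>> drive_tool(moves=[32,0,0,0,0,0,0,32,0,0,0,0,0,0,60,0,0,0,0,0,0,70,0,0,0,0,0,0,70,0,0,-20,0,0,0,70,0,0,-40,0,0,0,70,0,0,-40,0,0,0,70,0,0,-40,0,0,0])

```text
t: 10.8
tool_pos: [0.234, -0.4028, 0.3445]
orientation: [-2.725, -0.485, -1.157]
force: [0.2, -0.7, 0.1]
opening: 0.0693
gripper_force: 0.0
```

```bash
python3 - <<'E'
from pp import *
for n in("top","side"):
    c=robot.read_camera(n); np.savez(n+"2.npz",**c)
    cv2.imwrite(f"pics/{n}2.png",c["color"][:,:,::-1])
c=dict(np.load("top2.npz"));X=cloud(c)
P=X[(X[...,2]>.105)&(X[...,2]<.215)];P=P[np.hypot(P[:,0]-.448,P[:,1]+.319)<.06]
for z in np.arange(.1,.21,.02):
    k=abs(P[:,2]-z)<.01
    if k.any(): print(z,k.sum(),P[k].mean(0))
a=cv2.imread("pics/top2.png")[140:300,340:500];b=cv2.imread("pics/side2.png")[190:370,270:450]
cv2.imwrite("pics/j3.png",np.hstack([cv2.resize(a,(400,400)),cv2.resize(b,(400,400))]))
E
```

```text
t 10.8 q [-1.45 -0.16  1.99  0.77  1.55 -0.35] grasp [ 0.3468 -0.3607  0.2284] tz [ 0.674  0.252 -0.694] ty [ 0.346 -0.938 -0.004] F [ 0.2 -0.7  0.1] op 0.0693 gf 0.0
0.1 6 [ 0.44722297 -0.30791388  0.10773177]
0.12000000000000001 25 [ 0.4443117  -0.30991351  0.11939281]
0.14 31 [ 0.44395853 -0.31002548  0.13919963]
0.16000000000000003 31 [ 0.44442189 -0.30959555  0.15936005]
0.18000000000000002 35 [ 0.44410085 -0.31005057  0.17959953]
0.2 107 [ 0.44855859 -0.31723626  0.19829442]
```

View pics/j3.png

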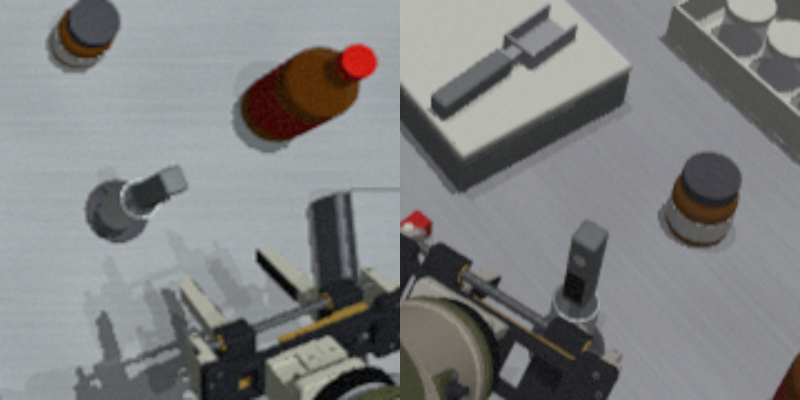

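The probe stands upright in the narrow cup. Next is the scoop.

```bash
python3 - <<'E'
from pp import *
U=A.copy();U[2,3]+=.12; plan(A,U,"up")
z,y=tilt(7.7,46); y=[-v for v in y]
M=plan(U,pose([.53,-.056,.26],z,y),"over"); plan(M,pose([.543,-.0545,.13],z,y),"pre"); plan(pose([.543,-.0545,.13],z,y),pose([.543,-.0545,.091],z,y),"down")
E
```

```text
t 10.9 q [-1.46 -0.16  1.99  0.78  1.55 -0.35] grasp [ 0.3462 -0.3643  0.2316] tz [ 0.676  0.245 -0.695] ty [ 0.343 -0.939  0.003] F [ 0.5 -0.5  0.5] op 0.07 gf 0.0
up N 3 row [ 28.8   0.1 -27.8] [-0. -0.  0.] mid grasp [ 0.346 -0.364  0.292]
over N 9 row [ 13.6 -30.9  27.3] [-0.96 -0.22  0.99] mid grasp [ 0.43  -0.205  0.307]
pre N 3 row [-27.    0.1  34.2] [-0.  0.  0.] mid grasp [ 0.536 -0.055  0.195]
down N 1 row [-27.1  -0.   28.1] [-0.  0.  0.] mid grasp [ 0.543 -0.054  0.11 ]
```

>>> drive_tool(moves=[80,29,0,-28,0,0,0,80,29,0,-28,0,0,0,80,29,0,-28,0,0,0,80,14,-31,27,-1,-0.2,1,80,14,-31,27,-1,-0.2,1,80,14,-31,27,-1,-0.2,1,80,14,-31,27,-1,-0.2,1,80,14,-31,27,-1,-0.2,1])

```text
t: 11.7
tool_pos: [0.3277, -0.2103, 0.4195]
orientation: [-2.802, -0.318, -1.161]
force: [1.0, 0.7, -0.1]
opening: 0.0802
gripper_force: 0.0
```

>>> drive_tool(moves=[80,14,-31,27,-1,-0.2,1,80,14,-31,27,-1,-0.2,1,80,14,-31,27,-1,-0.2,1,80,14,-31,27,-1,-0.2,1,80,0,0,0,0,0,0])

```text
t: 12.2
tool_pos: [0.4183, -0.0607, 0.3817]
orientation: [-2.85, -0.2, -1.154]
force: [-0.6, 0.7, -0.5]
opening: 0.08
gripper_force: 0.0
```

```bash
python3 - <<'E'
from pp import *
z,y=tilt(7.7,46); y=[-v for v in y]
M=plan(A,pose([.543,-.0545,.13],z,y),"pre"); plan(M,pose([.543,-.0545,.091],z,y),"down")
E
```

```text
t 12.2 q [-0.45 -0.78  2.35  0.5   0.96  0.82] grasp [ 0.5334 -0.0433  0.2616] tz [ 0.688  0.104 -0.718] ty [ 0.143 -0.99  -0.007] F [-0.6  0.7 -0.5] op 0.08 gf 0.0
pre N 3 row [-28.5   3.7  33.3] [-0.21 -0.04  0.03] mid grasp [ 0.538 -0.049  0.196]
down N 1 row [-27.1  -0.   28.1] [-0.  0.  0.] mid grasp [ 0.543 -0.054  0.11 ]
```

>>> drive_tool(moves=[80,-28,4,33,-0.2,0,0,80,-28,4,33,-0.2,0,0,80,-28,4,33,-0.2,0,0,80,-10,0,10,0,0,0,80,0,0,0,0,0,0])

```text
t: 12.7
tool_pos: [0.4253, -0.078, 0.2361]
orientation: [-2.866, -0.177, -1.153]
force: [-0.5, -0.2, -0.1]
opening: 0.0802
gripper_force: 0.0
```

```bash
python3 - <<'E'
from pp import *
z,y=tilt(7.7,46); y=[-v for v in y]
plan(A,pose([.543,-.0545,.091],z,y),"down")
E
```

```text
t 12.7 q [-0.48 -0.53  2.48  0.71  0.65  0.51] grasp [ 0.5403 -0.0636  0.1154] tz [ 0.687  0.086 -0.721] ty [ 0.123 -0.992 -0.001] F [-0.5 -0.2 -0.1] op 0.0802 gf 0.0
down N 1 row [-14.6  -7.5  20.2] [ 0.4   0.17 -0.49] mid grasp [ 0.542 -0.059  0.103]
```

>>> drive_tool(moves=[80,-8,-3,9,0.2,0,-0.2,80,-8,-3,9,0.2,0,-0.2,80,0,0,0,0,0,0,45,0,0,0,0,0,0,40,0,0,0,0,0,0,40,0,0,0,0,0,0])

```text
t: 13.3
tool_pos: [0.4279, -0.0729, 0.2175]
orientation: [-2.861, -0.194, -1.165]
force: [0.1, -0.6, -0.0]
opening: 0.0605
gripper_force: 0.0
```

```bash
python3 - <<'E'
from pp import *
z,y=tilt(7.7,46); y=[-v for v in y]
plan(A,pose([.543,-.0555,.091],z,y),"down")
E
```

```text
t 13.3 q [-0.46 -0.48  2.49  0.77  0.59  0.44] grasp [ 0.5438 -0.0579  0.0978] tz [ 0.693  0.09  -0.716] ty [ 0.133 -0.991  0.005] F [ 0.1 -0.6 -0. ] op 0.0605 gf 0.0
down N 1 row [-4.2 -1.8  4.5] [ 0.23 -0.3   0.14] mid grasp [ 0.543 -0.057  0.094]
```

>>> drive_tool(moves=[60,-5,-1,5,0.2,0,0,45,0,0,0,0,0,0,10,0,0,0,0,0,0,10,0,0,0,0,0,0,10,0,0,0,0,0,0,10,0,0,0,0,0,0,10,0,0,0,0,0,0,10,0,0,0,0,0,0], grip_force=35)

```text
t: 14.1
tool_pos: [0.4283, -0.0719, 0.2108]
orientation: [-2.857, -0.195, -1.166]
force: [-0.7, 0.6, 6.5]
opening: 0.024
gripper_force: 40.0
```

```bash
python3 - <<'E'
from pp import *
F=A.copy()
U=A.copy();U[2,3]+=.21;U[0,3]+=.06;U[1,3]+=.03;plan(A,U,"lift")
E
```

```text
t 14.1 q [-0.46 -0.46  2.49  0.8   0.58  0.41] grasp [ 0.5443 -0.0563  0.0912] tz [ 0.693  0.093 -0.715] ty [ 0.135 -0.991  0.002] F [-0.7  0.6  6.5] op 0.024 gf 39.989801994524896
lift N 5 row [ 38.5  -4.2 -21.1] [-0. -0. -0.] mid grasp [ 0.574 -0.041  0.196]
```

>>> drive_tool(moves=[10,15,0,-15,0,0,0,10,35,-4,-25,0,0,0,10,38,-4,-21,0,0,0,10,38,-4,-21,0,0,0,10,38,-4,-21,0,0,0,10,20,-4,-10,0,0,0,10,0,0,0,0,0,0])

```text
t: 14.8
tool_pos: [0.4783, -0.044, 0.4225]
orientation: [-2.856, -0.199, -1.17]
force: [0.4, -0.9, -2.0]
opening: 0.024
gripper_force: 34.9
```

```bash
cat >> pp.py <<'E'
RS=relg(Ro.from_rotvec([-2.857,-.195,-1.166]).as_matrix(),7.7)
E
python3 - <<'E'
from pp import *
W=final([.468,.325,.32],-20,RS)
M=W.copy();M[:3,:3]=W[:3,:3]@Ro.from_euler("z",180,degrees=True).as_matrix()
M[:3,3]=[.45,.15,.47]
plan(A,M,"to side")
E
```

```text
t 14.8 q [-0.32 -0.59  2.17  0.41  0.88  0.96] grasp [ 0.5946 -0.0283  0.3032] tz [ 0.695  0.094 -0.713] ty [ 0.137 -0.991  0.003] F [ 0.4 -0.9 -2. ] op 0.024 gf 34.925639033317566
to side N 5 row [  1.2 -38.7 -12.4] [-3.92  0.2   3.94] mid grasp [0.57  0.038 0.328]
```

>>> drive_tool(moves=[10,1,-39,-12,-3.9,0.2,3.9,10,1,-39,-12,-3.9,0.2,3.9,10,1,-39,-12,-3.9,0.2,3.9,10,1,-39,-12,-3.9,0.2,3.9,10,1,-39,-12,-3.9,0.2,3.9,10,0,0,0,0,0,-4,10,0,0,0,0,0,-8,10,0,0,0,0,0,-8])

```text
t: 15.6
tool_pos: [0.4507, 0.0908, 0.4425]
orientation: [2.736, 0.234, 1.034]
force: [0.3, -0.2, -2.3]
opening: 0.0239
gripper_force: 34.9
```

>>> drive_tool(moves=[10,0,0,0,0,0,-8,10,0,0,0,0,0,-8,10,0,0,0,0,0,-8,10,0,0,0,0,0,-8,10,0,0,0,0,0,-8,10,0,0,0,0,0,-8,10,0,0,0,0,0,-8,10,0,0,0,0,0,-8])

```text
t: 16.4
tool_pos: [0.4508, 0.09, 0.4425]
orientation: [2.004, 1.501, 0.652]
force: [0.5, 0.3, -0.7]
opening: 0.0237
gripper_force: 34.9
```

>>> drive_tool(moves=[10,0,0,0,0,0,-8,10,0,0,0,0,0,-8,10,0,0,0,0,0,-8,10,0,0,0,0,0,-8,10,0,0,0,0,0,-8,10,0,0,0,0,0,-8,10,0,0,0,0,0,-8,10,0,0,0,0,0,-8])

```text
t: 17.2
tool_pos: [0.4508, 0.09, 0.4425]
orientation: [0.866, 2.237, 0.156]
force: [0.0, -1.0, -2.3]
opening: 0.0235
gripper_force: 34.9
```

```bash
python3 - <<'E'
from pp import *
for h in (-20,0,20): plan(A,final([.470,.322,.32],h,RS),str(h))
E
```

```text
t 17.2 q [ 0.2  -0.63  2.15 -0.33  0.94 -0.53] grasp [0.5623 0.0671 0.3199] tz [ 0.666 -0.137 -0.733] ty [0.54  0.767 0.347] F [ 0.  -1.  -2.3] op 0.0235 gf 34.927393198013306
-20 N 7 row [ 26.8  27.6 -15.5] [ 0.71 -0.6  -3.54] mid grasp [0.524 0.197 0.331]
0 N 6 row [ 26.7  30.4 -14.4] [-1.45 -0.08 -6.51] mid grasp [0.535 0.201 0.332]
20 N 8 row [15.5 21.7 -7.4] [-2.83  0.42 -6.63] mid grasp [0.546 0.206 0.333]
```

>>> drive_tool(moves=[10,27,28,-15,0.7,-0.6,-3.5,10,27,28,-15,0.7,-0.6,-3.5,10,27,28,-16,0.7,-0.6,-3.5,10,27,28,-16,0.7,-0.6,-3.5,10,27,27,-16,0.7,-0.6,-3.6,10,26,27,-15,0.7,-0.6,-3.6,10,26,27,-15,0.7,-0.6,-3.6,10,0,0,0,0,0,0])

```text
t: 18.0
tool_pos: [0.3585, 0.3661, 0.4371]
orientation: [0.401, 2.318, -0.174]
force: [-0.3, -1.2, -2.6]
opening: 0.0238
gripper_force: 34.9
```

```bash
python3 - <<'E'
from pp import *
plan(A,final([.470,.322,.31],-20,RS),"left")
E
```

```text
t 18.0 q [ 0.95 -0.21  1.86 -0.79  1.32 -0.13] grasp [0.4709 0.3253 0.32  ] tz [ 0.672 -0.244 -0.7  ] ty [ 0.338  0.941 -0.004] F [-0.3 -1.2 -2.6] op 0.0238 gf 34.92866098880768
left N 1 row [ 7.  -3.3  7.2] [0.01 0.01 0.23] mid grasp [0.47  0.324 0.315]
```

```bash
python3 - <<'E'
from pp import *
for n in("top","side"):
    c=robot.read_camera(n); np.savez(n+"3.npz",**c); X=cloud(c)
    cv2.imwrite(f"pics/{n}3.png",c["color"][:,:,::-1])
    P=X[(X[...,2]>.19)&(X[...,2]<.30)];P=P[np.hypot(P[:,0]-.475,P[:,1]-.328)<.045]
    for z in np.arange(.195,.30,.015):
        k=abs(P[:,2]-z)<.0075
        if k.sum()>3: print(n,z.round(3),k.sum(),P[k].mean(0).round(4),cv2.minAreaRect(P[k][:,:2].astype(np.float32)))
a=cv2.imread("pics/top3.png")[140:280,90:230];b=cv2.imread("pics/side3.png")[60:200,140:280]
cv2.imwrite("pics/j4.png",np.hstack([cv2.resize(a,(400,400)),cv2.resize(b,(400,400))]))
E
```

```text
t 18.0 q [ 0.95 -0.21  1.86 -0.79  1.32 -0.13] grasp [0.4709 0.3253 0.32  ] tz [ 0.672 -0.244 -0.7  ] ty [ 0.338  0.941 -0.004] F [-0.3 -1.2 -2.6] op 0.0238 gf 34.92866098880768
top 0.21 21 [0.4698 0.3061 0.2109] ((0.4677632749080658, 0.3218556344509125), (0.01981038600206375, 0.04715626314282417), 7.91730260848999)
top 0.225 26 [0.4713 0.3037 0.2252] ((0.47103995084762573, 0.30410394072532654), (0.0029905030969530344, 0.023292668163776398), 69.49763488769531)
top 0.24 23 [0.4715 0.3039 0.2403] ((0.4707135260105133, 0.3040468096733093), (0.0022804872132837772, 0.023304324597120285), 67.03923797607422)
top 0.255 24 [0.4703 0.3042 0.2551] ((0.4708176851272583, 0.3039792478084564), (0.0017730372492223978, 0.023809917271137238), 70.07307434082031)
top 0.27 74 [0.473  0.3087 0.2718] ((0.477939635515213, 0.3230210244655609), (0.04224663972854614, 0.023402251303195953), 70.55481719970703)
side 0.21 49 [0.4722 0.3031 0.2102] ((0.47922348976135254, 0.3184235095977783), (0.05364475026726723, 0.02318212389945984), 70.14178466796875)
side 0.225 53 [0.4717 0.3017 0.2256] ((0.4694693386554718, 0.31580621004104614), (0.020704934373497963, 0.05087631940841675), 5.74251651763916)
side 0.24 49 [0.4723 0.3024 0.2396] ((0.47032323479652405, 0.3162918984889984), (0.020048903301358223, 0.053352076560258865), 4.452271461486816)
side 0.255 55 [0.4715 0.2998 0.2552] ((0.47829023003578186, 0.315919429063797), (0.04703982546925545, 0.02376530133187771), 70.5477523803711)
side 0.27 109 [0.4755 0.3095 0.271 ] ((0.47860488295555115, 0.3180980682373047), (0.05309376120567322, 0.023573309183120728), 69.60802459716797)
side 0.285 24 [0.4757 0.3129 0.2845] ((0.47407612204551697, 0.3145018219947815), (0.00686250627040863, 0.016864100471138954), 51.51944351196289)
```

View pics/j4.png

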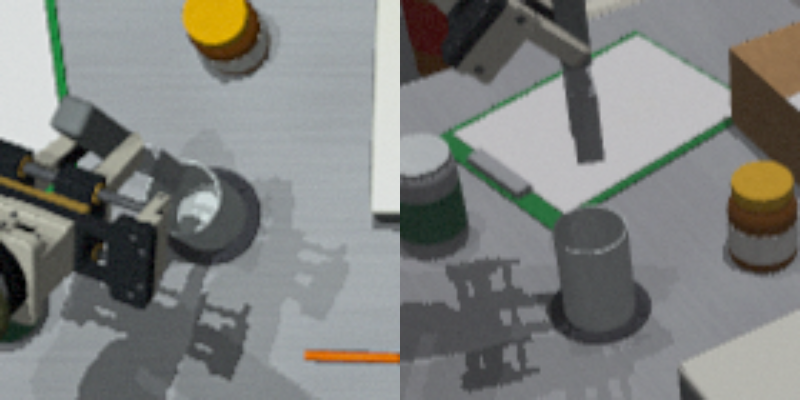

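Scoop is vertical. The cup minus trough offset is (−2.5, +8) mm and agrees in both cameras.

```bash
python3 - <<'E'
from pp import *
g=A[:3,3]+G*A[:3,2]; g0=[.4709-.0025,.3253+.008]
F=final([*g0,.30],-20,RS); plan(A,F,"shift"); F2=final([*g0,.132],-20,RS); plan(F,F2,"down",8)
E
```

```text
t 18.1 q [ 0.95 -0.21  1.87 -0.79  1.32 -0.13] grasp [0.4727 0.3225 0.3222] tz [ 0.673 -0.245 -0.698] ty [ 0.342  0.94  -0.   ] F [ 0.1 -0.3 -1.9] op 0.024 gf 34.92847144603729
shift N 1 row [21.   8.5 10. ] [-0.03  0.11 -0.11] mid grasp [0.471 0.328 0.311]
down N 8 row [15.   0.  14.7] [-0. -0. -0.] mid grasp [0.468 0.333 0.216]
```

>>> drive_tool(moves=[10,18,7,10,0,0,0,10,15,0,14.5,0,0,0,10,15,0,14.5,0,0,0,10,15,0,14.5,0,0,0,10,0,0,0,0,0,0])

```text
t: 18.6
tool_pos: [0.3582, 0.3697, 0.3558]
orientation: [0.414, 2.314, -0.175]
force: [1.7, -0.5, -2.1]
opening: 0.024
gripper_force: 34.9
```

```bash
python3 - <<'E'
from pp import *
for n in("top","side"):
    c=robot.read_camera(n); X=cloud(c)
    P=X[(X[...,2]>.11)&(X[...,2]<.24)];P=P[np.hypot(P[:,0]-.475,P[:,1]-.328)<.045]
    print(n,"min z",np.sort(P[:,2])[:6].round(3))
    for z in np.arange(.12,.23,.015):
        k=abs(P[:,2]-z)<.0075
        if k.sum()>3: print(n,z.round(3),k.sum(),P[k].mean(0).round(4),cv2.minAreaRect(P[k][:,:2].astype(np.float32))[:2])
E
```

```text
t 18.6 q [ 0.96 -0.13  1.95 -0.83  1.22  0.  ] grasp [0.4705 0.3281 0.2389] tz [ 0.671 -0.249 -0.698] ty [ 0.347  0.938 -0.001] F [ 1.7 -0.5 -2.1] op 0.024 gf 34.928972125053406
top min z [0.12  0.121 0.125 0.125 0.127 0.127]
top 0.12 6 [0.4701 0.3075 0.1241] ((0.47160840034484863, 0.30681371688842773), (0.0015184999210759997, 0.02029646933078766))
top 0.135 16 [0.4705 0.307  0.1349] ((0.47029557824134827, 0.30666959285736084), (0.0026156725361943245, 0.02306237816810608))
top 0.15 20 [0.4711 0.307  0.1486] ((0.4709351360797882, 0.30701085925102234), (0.0022854055278003216, 0.022787636145949364))
top 0.165 19 [0.4696 0.3072 0.1651] ((0.47007477283477783, 0.307314395904541), (0.0021585572976619005, 0.022599708288908005))
top 0.18 24 [0.4715 0.3088 0.1795] ((0.4679780900478363, 0.3240692615509033), (0.01972612366080284, 0.04719904065132141))
top 0.195 48 [0.4726 0.3123 0.1919] ((0.4782518744468689, 0.32676613330841064), (0.043353572487831116, 0.02409595064818859))
top 0.225 5 [0.4734 0.3139 0.2296] ((0.4759860336780548, 0.31948208808898926), (0.031411536037921906, 0.020159851759672165)
[... 351 characters left out ...]
239197, 0.3202812373638153), (0.04539277404546738, 0.023463420569896698))
side 0.165 45 [0.4721 0.3049 0.1645] ((0.4688422381877899, 0.3214097023010254), (0.022024577483534813, 0.05492722988128662))
side 0.18 47 [0.4706 0.3044 0.1796] ((0.47633931040763855, 0.3183339536190033), (0.040225815027952194, 0.022788479924201965))
side 0.195 86 [0.4752 0.316  0.1931] ((0.4776496887207031, 0.3221207857131958), (0.047577325254678726, 0.023903729394078255))
side 0.21 25 [0.4755 0.3162 0.209 ] ((0.4751865863800049, 0.31745919585227966), (0.007313901092857122, 0.02265402488410473))
side 0.225 19 [0.4735 0.3073 0.2251] ((0.4727105498313904, 0.3069714605808258), (0.01820225454866886, 0.023903939872980118))
```

>>> drive_tool(moves=[10,3,4,-3,0,0,0,10,10,0,9.5,0,0,0,10,10,0,9.5,0,0,0,10,10,0,9.5,0,0,0,10,0,0,0,0,0,0])

```text
t: 19.2
tool_pos: [0.3547, 0.377, 0.3151]
orientation: [0.412, 2.313, -0.173]
force: [-0.2, -1.7, -2.1]
opening: 0.0237
gripper_force: 34.9
```

```bash
python3 - <<'E'
from pp import *
plan(A,final([.468,.333,.132],-20,RS),"down",1)
E
```

```text
t 19.2 q [ 0.97 -0.07  1.97 -0.86  1.17  0.08] grasp [0.4673 0.3357 0.1984] tz [ 0.673 -0.246 -0.697] ty [0.345 0.939 0.001] F [-0.2 -1.7 -2.1] op 0.0237 gf 34.92878973484039
down N 1 row [46.  -2.7 47.5] [-0.1   0.18 -0.27] mid grasp [0.468 0.334 0.165]
```

No contact with the scoop about 25 mm into the cup, so I lower it further.

>>> drive_tool(moves=[10,10,0,10,0,0,0,10,10,0,10,0,0,0,10,10,0,10,0,0,0,10,10,0,10,0,0,0,10,3,0,3,0,0,0,10,0,0,0,0,0,0])

```text
t: 19.8
tool_pos: [0.3563, 0.3775, 0.2566]
orientation: [0.413, 2.311, -0.17]
force: [0.3, 0.8, -2.1]
opening: 0.0238
gripper_force: 34.9
```

```bash
python3 - <<'E'
from pp import *
E
```

```text
t 19.8 q [ 0.97  0.02  2.   -0.9   1.09  0.19] grasp [0.4691 0.3365 0.1401] tz [ 0.675 -0.245 -0.696] ty [0.345 0.939 0.004] F [ 0.3  0.8 -2.1] op 0.0238 gf 34.92880582809448
```

>>> drive_tool(moves=[10,4,0,4,0,0,0,10,4,0,4,0,0,0,10,0,0,0,0,0,0])

```text
t: 20.1
tool_pos: [0.3566, 0.3777, 0.246]
orientation: [0.413, 2.31, -0.168]
force: [-0.1, 0.7, -2.8]
opening: 0.0235
gripper_force: 34.9
```

>>> drive_tool(moves=[10,2,0,2,0,0,0,10,0,0,0,0,0,0])

```text
t: 20.3
tool_pos: [0.3567, 0.3778, 0.2436]
orientation: [0.414, 2.31, -0.167]
force: [0.2, -0.5, -2.3]
opening: 0.0237
gripper_force: 34.9
```

>>> drive_tool(moves=[10,1.2,0,1.2,0,0,0,10,0,0,0,0,0,0])

```text
t: 20.5
tool_pos: [0.3568, 0.3778, 0.242]
orientation: [0.414, 2.31, -0.167]
force: [-0.1, -0.8, -1.3]
opening: 0.0235
gripper_force: 34.9
```

>>> drive_tool(moves=[30,0,0,0,0,0,0,32,0,0,0,0,0,0,60,0,0,0,0,0,0,65,0,0,0,0,0,0,65,0,0,-20,0,0,0,65,0,0,-40,0,0,0,65,0,0,-40,0,0,0,65,0,0,-40,0,0,0])

```text
t: 21.3
tool_pos: [0.2612, 0.4119, 0.3406]
orientation: [0.414, 2.31, -0.167]
force: [0.3, 0.1, -0.3]
opening: 0.0651
gripper_force: 0.0
```

```bash
python3 - <<'E'
from pp import *
c=robot.read_camera("side"); d=robot.read_camera("top")
a=d["color"][140:280,90:230,::-1];b=c["color"][60:200,140:280,::-1]
cv2.imwrite("pics/j5.png",np.hstack([cv2.resize(a,(400,400)),cv2.resize(b,(400,400))]))
X=cloud(d);P=X[(X[...,2]>.11)&(X[...,2]<.22)];P=P[np.hypot(P[:,0]-.475,P[:,1]-.328)<.05]
for z in np.arange(.11,.21,.02):
    k=abs(P[:,2]-z)<.01
    if k.sum()>3: print(z.round(3),k.sum(),P[k].mean(0).round(4))
U=A.copy();U[2,3]+=.13;U[1,3]-=.0
plan(A,U,"up")
# tab
z,y=tilt(0,35)
for s in(1,-1):
    B=plan(U,pose([.39,.018,.25],z,[0,s,0]),f"pretab{s}")
E
```

```text
t 21.3 q [ 1.18 -0.11  1.96 -0.83  1.35  0.18] grasp [0.3742 0.3711 0.2241] tz [ 0.675 -0.244 -0.696] ty [0.345 0.939 0.006] F [ 0.3  0.1 -0.3] op 0.0651 gf 0.0
0.11 13 [0.4721 0.3302 0.1157]
0.13 31 [0.4719 0.3299 0.1302]
0.15 30 [0.472  0.3299 0.1501]
0.17 32 [0.4714 0.33   0.1698]
0.19 116 [0.4758 0.3362 0.1929]
up N 3 row [-31.1   0.2 -30.2] [-0. -0.  0.] mid grasp [0.374 0.371 0.289]
pretab1 N 10 row [  4.9 -39.2  13. ] [-1.54 -0.9  -1.31] mid grasp [0.365 0.194 0.3  ]
pretab-1 N 21 row [-27.3  -5.    4.6] [-0.62  1.07  7.85] mid grasp [0.475 0.164 0.421]
```

View pics/j5.png

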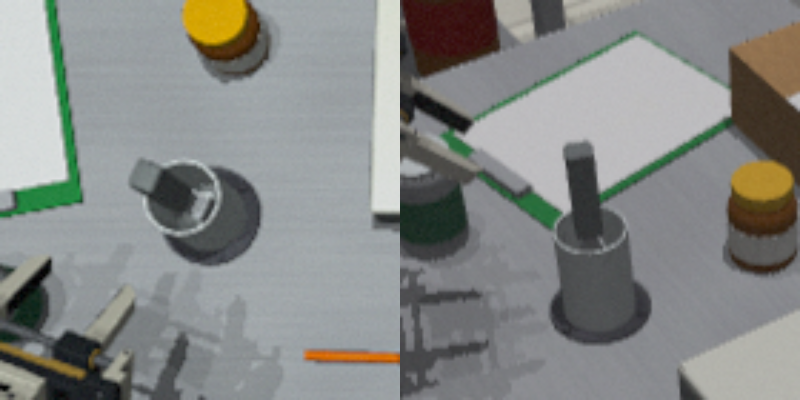

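Scoop is upright in the wide cup. Next is the lid tab: point about (0.436, 0.018, 0.065), approached with a near-vertical tool because of the arm's inner reach.

>>> drive_tool(moves=[65,-31,0,-30,0,0,0,65,-31,0,-30,0,0,0,65,-31,0,-30,0,0,0,65,0,0,0,0,0,0])

```text
t: 21.8
tool_pos: [0.263, 0.4117, 0.4758]
orientation: [0.418, 2.306, -0.155]
force: [0.1, 0.5, 0.0]
opening: 0.0649
gripper_force: 0.0
```

```bash
python3 - <<'E'
from pp import *
z,y=tilt(0,77)
plan(A,pose([.436,.018,.20],z,[0,1,0]),"pretab")
E
```

```text
t 21.8 q [ 1.18 -0.22  1.8  -0.8   1.52 -0.  ] grasp [0.3766 0.3719 0.3597] tz [ 0.679 -0.238 -0.694] ty [0.345 0.939 0.016] F [0.1 0.5 0. ] op 0.0649 gf 0.0
pretab N 10 row [-12.1 -35.9  21.1] [-0.93  3.28 -1.83] mid grasp [0.402 0.191 0.288]
```

>>> drive_tool(moves=[65,-12,-36,21,-0.9,3.3,-1.8,65,-12,-36,21,-0.9,3.3,-1.8,65,-12,-36,21,-0.9,3.3,-1.8,65,-12,-36,21,-0.9,3.3,-1.8,65,-12,-36,21,-0.9,3.3,-1.8,65,-12,-36,21,-0.9,3.3,-1.8,65,-12,-36,21,-0.9,3.3,-1.8,65,-12,-36,21,-0.9,3.3,-1.8])

```text
t: 22.6
tool_pos: [0.3629, 0.0878, 0.3891]
orientation: [0.099, 2.806, -0.048]
force: [-0.1, -0.4, -0.4]
opening: 0.065
gripper_force: 0.0
```

```bash
python3 - <<'E'
from pp import *
z,y=tilt(0,77)
plan(A,pose([.436,.018,.15],z,[0,1,0]),"pretab")
E
```

```text
t 22.6 q [ 0.15 -0.73  2.23 -0.1   1.32 -1.34] grasp [0.4175 0.0802 0.2311] tz [ 0.326 -0.045 -0.944] ty [ 0.074  0.997 -0.022] F [-0.1 -0.4 -0.4] op 0.065 gf 0.0
pretab N 3 row [ -4.8 -22.2  28.4] [-0.8   2.04 -1.25] mid grasp [0.427 0.049 0.191]
```

>>> drive_tool(moves=[65,-5,-22,28,-0.8,2,-1.3,65,-5,-22,28,-0.8,2,-1.3,65,-5,-22,28,-0.8,2,-1.3,65,0,0,0,0,0,0])

```text
t: 23.0
tool_pos: [0.3977, 0.018, 0.3101]
orientation: [0.003, 2.922, -0.003]
force: [-0.3, -0.1, -0.2]
opening: 0.0648
gripper_force: 0.0
```

```bash
python3 - <<'E'
from pp import *
z,y=tilt(0,77)
plan(A,pose([.436,.018,.066],z,[0,1,0]),"tab")
d=robot.read_camera("top");X=cloud(d);m=(X[...,2]>.055)&(X[...,2]<.085)&(X[...,0]>.41)&(X[...,0]<.463)&(abs(X[...,1]-.02)<.03)
if m.any():print(m.sum(),X[m].min(0),X[m].max(0),np.median(X[m],0))
E
```

```text
t 23.0 q [-0.09 -0.53  2.24  0.02  1.21 -1.67] grasp [0.4342 0.0176 0.1468] tz [ 0.218 -0.002 -0.976] ty [ 0.002  1.    -0.002] F [-0.3 -0.1 -0.2] op 0.0648 gf 0.0
tab N 2 row [ 8.6  0.1 39.6] [-0.06 -0.2  -0.05] mid grasp [0.435 0.018 0.106]
```

>>> drive_tool(moves=[60,6,0,27,0,0,0,60,6,0,27,0,0,0,60,5,0,25,0,0,0,40,0,0,0,0,0,0,30,0,0,0,0,0,0,10,0,0,0,0,0,0,10,0,0,0,0,0,0,10,0,0,0,0,0,0], grip_force=15)

```text
t: 23.85
tool_pos: [0.4005, 0.0206, 0.2358]
orientation: [-0.004, 2.91, -0.003]
force: [0.1, 0.4, -0.3]
opening: 0.0244
gripper_force: 0.0
```

>>> drive_tool(moves=[10,0,0,0,0,0,0,10,0,0,0,0,0,0,10,0,0,0,0,0,0])

```text
t: 24.15
tool_pos: [0.4004, 0.0198, 0.2354]
orientation: [-0.003, 2.911, -0.005]
force: [-1.2, -5.9, 3.4]
opening: 0.0179
gripper_force: 15.0
```

```bash
python3 - <<'E'
from pp import *
E
```

```text
t 24.15 q [-0.09 -0.43  2.32  0.02  1.02 -1.67] grasp [0.4387 0.0193 0.0725] tz [ 0.229 -0.003 -0.974] ty [-0.002  1.    -0.004] F [-1.2 -5.9  3.4] op 0.0179 gf 15.002823024988174
```

```bash
python3 - <<'E'
from pp import *
H=np.eye(4);H[:3,3]=[.696,0,.058]
R=np.eye(4);R[:3,:3]=Ro.from_euler("y",60,degrees=True).as_matrix()
plan(A,H@R@np.linalg.inv(H)@A,"lift60",12)
E
```

```text
t 24.15 q [-0.09 -0.43  2.32  0.02  1.02 -1.67] grasp [0.4387 0.0193 0.0725] tz [ 0.229 -0.003 -0.974] ty [-0.002  1.    -0.004] F [-1.2 -5.9  3.4] op 0.0179 gf 15.002823024988174
lift60 N 12 row [-21.9  -0.1 -20.6] [-0.01  5.   -0.02] mid grasp [0.48  0.019 0.199]
```

>>> drive_tool(moves=[10,0,0,0,0,0,0,10,0,0,0,0,0,0], grip_force=40)

```text
t: 24.35
tool_pos: [0.4004, 0.0198, 0.2354]
orientation: [-0.003, 2.911, -0.005]
force: [-1.2, -5.2, 4.6]
opening: 0.0179
gripper_force: 40.0
```

>>> drive_tool(moves=[10,-11,0,-10,0,2.5,0,10,-11,0,-10,0,2.5,0,10,-11,0,-10.3,0,2.5,0,10,-11,0,-10.3,0,2.5,0])

```text
t: 24.75
tool_pos: [0.4363, 0.0199, 0.2813]
orientation: [-0.003, 3.092, -0.006]
force: [-5.1, -6.4, -2.7]
opening: 0.0177
gripper_force: 40.0
```

```bash
cat > lid.py <<'E'
from pp import *
H=np.array([.696,.058]); g=A[:3,3]+G*A[:3,2]; v=g[[0,2]]-H
print("radius",np.hypot(*v),"angle",np.degrees(np.arctan2(v[1],-v[0])),"pitch",np.degrees(np.arctan2(-A[2,2],A[0,2])),"start angle 3.2 r .2577 pitch 76.8")
E
python3 lid.py
```

```text
t 24.75 q [-0.07 -0.26  2.09 -0.    1.26 -1.64] grasp [0.4446 0.0193 0.1142] tz [ 0.05  -0.004 -0.999] ty [-0.002  1.    -0.004] F [-5.1 -6.4 -2.7] op 0.0177 gf 39.99572217464447
radius 0.2575802441132034 angle 12.612445772822019 pitch 87.13981646973848 start angle 3.2 r .2577 pitch 76.8
```

>>> drive_tool(moves=[10,-17.5,0,-16.5,0,4,0,10,-17.5,0,-16.5,0,4,0,10,-17.5,0,-16.5,0,4,0,10,-17.5,0,-16.5,0,4,0,10,-17.5,0,-16.5,0,4,0,10,-17.5,0,-16.5,0,4,0])

```text
t: 25.35
tool_pos: [0.5509, 0.0198, 0.367]
orientation: [-0.0, -2.766, 0.007]
force: [-17.2, -9.5, 6.8]
opening: 0.0178
gripper_force: 40.0
```

```bash
python3 lid.py
```

```text
t 25.35 q [-0.05  0.22  1.49 -0.02  1.81 -1.62] grasp [0.4896 0.019  0.2114] tz [-0.367 -0.005 -0.93 ] ty [-0.001  1.    -0.005] F [-17.2  -9.5   6.8] op 0.0178 gf 39.99647319316864
radius 0.2571641660853512 angle 36.613307702578105 pitch 111.51162296079387 start angle 3.2 r .2577 pitch 76.8
```

>>> drive_tool(moves=[10,-17,0,-16.7,0,4,0,10,-17,0,-16.7,0,4,0,10,-17,0,-16.7,0,4,0,10,-17,0,-16.7,0,4,0])

```text
t: 25.75
tool_pos: [0.6427, 0.0194, 0.3966]
orientation: [-0.003, -2.492, 0.007]
force: [-7.3, -14.7, 3.1]
opening: 0.0175
gripper_force: 40.0
```

```bash
python3 lid.py
```

```text
t 25.75 q [-0.04  0.59  1.01 -0.04  2.19 -1.62] grasp [0.5414 0.0186 0.2634] tz [-0.605 -0.005 -0.796] ty [ 0.     1.    -0.006] F [ -7.3 -14.7   3.1] op 0.0175 gf 39.995055198669434
radius 0.25706727333012525 angle 53.040198343337856 pitch 127.22914516202255 start angle 3.2 r .2577 pitch 76.8
```

>>> drive_tool(moves=[10,-17,-0.5,-16.7,0,4,0,10,-17,-0.5,-16.7,0,4,0,10,-8.5,-0.5,-8.3,0,2,0,10,0,0,0,0,0,0])

```text
t: 26.15
tool_pos: [0.7021, 0.0186, 0.4]
orientation: [-0.002, -2.315, 0.004]
force: [-10.1, -8.7, 10.3]
opening: 0.0173
gripper_force: 40.0
```

```bash
python3 lid.py; python3 - <<'E'
from plant import robot
from h import *
for n in("top","side"):
    X=cloud(robot.read_camera(n)); P=X.reshape(-1,3)
    k=(P[:,0]>.57)&(P[:,0]<.72)&(P[:,2]>.08)&(P[:,2]<.27)&(P[:,1]<-.03)&(P[:,1]>-.115)
    Q=P[k][:,[0,2]]
    if len(Q)>30:
        l=cv2.fitLine(Q.astype(np.float32),cv2.DIST_HUBER,0,.01,.01).ravel(); print(n,len(Q),"lid deg",np.degrees(np.arctan2(abs(l[1]),abs(l[0]))),l)
E
```

```text
t 26.15 q [-0.04  0.88  0.62 -0.05  2.47 -1.63] grasp [0.5791 0.0182 0.2866] tz [-0.735 -0.002 -0.678] ty [ 0.     1.    -0.004] F [-10.1  -8.7  10.3] op 0.0173 gf 39.99520540237427
radius 0.2567688265613274 angle 62.92598217312075 pitch 137.33221879893782 start angle 3.2 r .2577 pitch 76.8
top 449 lid deg 59.004158 [ 0.51497585 -0.8572047   0.64459836  0.1714501 ]
side 471 lid deg 61.687767 [ 0.47427616 -0.8803761   0.6124333   0.19988056]
```

>>> drive_tool(moves=[10,0,0,0,0,0,0,10,0,0,0,0,0,0], grip_force=8)

```text
t: 26.45
tool_pos: [0.7017, 0.0186, 0.4009]
orientation: [-0.002, -2.322, 0.005]
force: [-4.2, -8.8, 4.5]
opening: 0.0179
gripper_force: 8.0
```

>>> drive_tool(moves=[40,0,0,0,0,0,0,50,0,0,0,0,0,0,50,0,0,0,0,0,0,50,0,0,-10,0,0,0,50,0,0,-20,0,0,0,50,0,0,-25,0,0,0,50,0,0,-25,0,0,0,50,0,0,0,0,0,0])

```text
t: 27.25
tool_pos: [0.7483, 0.0201, 0.4451]
orientation: [0.002, -2.323, 0.003]
force: [-0.8, -0.2, -1.5]
opening: 0.0495
gripper_force: 0.0
```

```bash
python3 lid.py; python3 - <<'E'
from plant import robot
from h import *
I=[]
for n in("top","side"):
    c=robot.read_camera(n);I.append(c["color"][:,:,::-1]);X=cloud(c); P=X.reshape(-1,3)
    k=(P[:,0]>.57)&(P[:,0]<.72)&(P[:,2]>.08)&(P[:,2]<.27)&(P[:,1]<-.03)&(P[:,1]>-.115)
    Q=P[k][:,[0,2]]
    l=cv2.fitLine(Q.astype(np.float32),cv2.DIST_HUBER,0,.01,.01).ravel(); print(n,len(Q),"lid deg",np.degrees(np.arctan2(abs(l[1]),abs(l[0]))))
cv2.imwrite("pics/j6.png",cv2.resize(np.hstack(I),(800,300)))
E
```

```text
t 27.25 q [-0.03  1.2   0.04 -0.07  2.72 -1.66] grasp [0.6261 0.0196 0.3308] tz [-0.73  -0.003 -0.683] ty [-0.002  1.    -0.002] F [-0.8 -0.2 -1.5] op 0.0495 gf 0.0
radius 0.28164588512973443 angle 75.62826784168952 pitch 136.9118422409973 start angle 3.2 r .2577 pitch 76.8
top 499 lid deg 59.11568
side 473 lid deg 61.656204
```

View pics/j6.png

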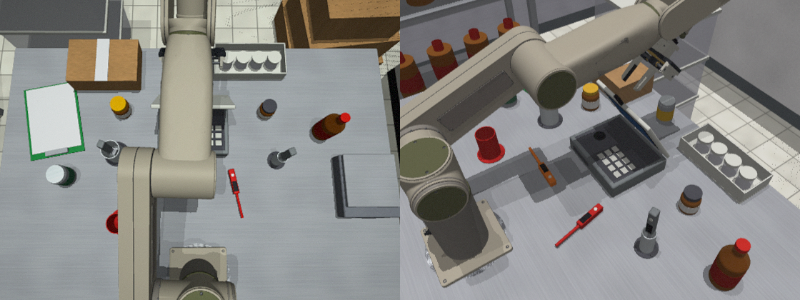

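The lid stands at about 60° and stayed there after release. Both tools are upright in their cups, the jars are untouched and the gripper is clear.

```bash
python3 -c "
from plant import robot
print(robot.close_job())"
```

```text
the job is handed in; nothing more can be done
None
```

The job is handed in: the probe stands upright in the narrow cup, the scoop stands upright in the wide cup, and the lid was then raised to about 60° and stays there; the jars were not touched, and it took about 27 s.

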